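# Rub down the lining on a book's spine

## Robot

A 6-joint arm with a two-finger parallel gripper is mounted at the origin on the work surface. World frame = base frame: x ahead of the robot, y to its left, z up, the work surface at z = 0. Lengths are in m, angles in rad, forces in N, time in s.
With the tool pointing down it reaches from about 0.35 to 1 m from the base axis. Payload 7.1 kg.
Tool frame: the origin (TCP) lies at the very end of the fingers, on their centre line; the grasp point (between the pads) lies 19 mm behind it; z points along the fingers, y is the line along which they close (so a half turn about z gives the same grasp; the last joint's range is limited). The gripper opens to 85 mm and grips with 20 to 120 N. Pads are 22 mm wide; open, the fingers measure 114 mm over their backs; the gripper's body (76 mm by 85 mm) begins 54 mm behind the grasp point. The pads swing forward as they close: fully open they stand 13 mm farther back than shut.
Start: joints at [-1.239, 0.423, 1.63, -0, 1.089, -0.019], TCP at [0.215, -0.587, 0.231] pointing down, gripper open.
Joint ranges: [-3, 3], [-0.9, 2.11], [0.09, 2.58], [-1.31, 4.45], [0.11, 2.69], [-2.54, 2.54]. Speed limits (rad/s): [2.39, 2.39, 3.01, 3.14, 3.14, 3.14].

## Interface

Orientations are given as a unit quaternion [w, x, y, z].
In Python, from rig import * gives the robot as it stands. The module is installed in compiled form; this text tells all that it offers.
- The arm moves only by the tool drive_tool, never from a script. Its argument "steps" is a list of rows, each an object with "hand": the opening, from 0 (shut) to 1 (fully open); "slide": the shift along the world's x, y, z in units of 0.2 m (1.0 is 0.2 m), a list of three; "spin": the turn about the world's z in units of 0.5 rad (1.0 is 0.5 rad). In form: [{"hand": hand, "slide": [tx, ty, tz], "spin": spin}, ...]. A call has 1 to 5 rows; each row is the pose to reach, as a shift and turn from the pose commanded when the call began; what a row does not reach only later rows make up. A row lasts 1/10 s, in which the tool goes at most 50 mm and 8.59 degrees, less where a joint would pass 70% of its speed; a pose out of reach is approached as far as the arm can. A call with a number of a shift or a turn outside -1 to 1 is refused whole. A call with a gripper value outside its range is refused whole. The fingers move at their own pace and stop on an object; the grip force is fixed at half the most. Time passes only in rows, so rows that repeat a pose let the fingers close. It gives the time, the measured TCP pose, the force, the opening and the grip force at its end, in the units of the state.
- get_state(): the state, without advancing time (a new reading comes with each control period).
- snapshot(name): name is "side" or "top" or "wrist"; returns the picture (480x640x3 uint8, blue, green, red); there is no depth.
- get_calibration(name): a dict with "mtx" (3x3 intrinsics, pixels), "R" (3x3) and "t" (3): a world point X has camera coordinates R X + t; the wrist camera has in their place "tool_from_camera" (4x4, takes a point from camera to tool coordinates, whose origin is the TCP and whose axes are the flange's). Camera axes: x right, y down, z forward; pixel columns grow to the right and rows downward; lengths in m; the calibration is good to about 2 mm. A picture is of the moment at which its call begins: read the wrist's pose just before it. get_calibration takes no time and is no camera call.
- close_job(): hands the job in; it is judged then, once.
The state is a dict: "time": time; "joint_positions": joint angles; "joint_velocities": joint speeds; "joint_torque": joint torques, N m; "position": TCP position; "eef_rot": TCP orientation; "force": force on the tool from outside, world axes, zero at the start; "wrist_torque": the same for the moment, N m; "finger_gap": finger opening in m; "gripper_force": force on a finger pad.
Only numpy, scipy, OpenCV 4.12 (cv2) and the standard library are available. Lean on these libraries where they do the work, as an engineer would, in place of code of your own. Each camera call takes 0.05 s, during which the arm holds its last target. There are 200 camera calls.

## Task

The grey paper lining has just been pasted onto the spine of the book that stands spine-up in the wooden finishing press: rub it down with the tips of your closed fingers, stroking lightly along the crest of the spine from the left-hand end of the lining (as the robot sees it) to the right-hand end, in contact all the way. Press so lightly that the book is not pushed down or shifted in the press; never pinch or lift it, and leave the press and the other things on the bench where they are.

Things in the scene. Friction and masses are not known exactly. Their poses are not given: they have to be found in the camera images.
- book: Sewn book block, 178 mm long, 36 mm thick, held spine-up in the press. Spine: hard, level rounded ridge (26 mm radius across), 20 to 30 mm above the cheeks, 125 to 135 mm above the bench, the highest thing there. Only friction in the press (about 27 N) holds it from slipping down. Origin: on the crest, mid-length; x across, away from the robot at yaw 0; y along the spine to its left end; z up.
- lining_left (a point): Left-hand end of the grey paper lining, on the crest of the spine (81 mm along the book's +y). The lining is 162 mm long and 37 mm wide over the round of the spine; 8 mm of white paper shows beyond each end.
- lining_right (a point): Right-hand end of the grey paper lining, on the crest of the spine (81 mm along the book's -y).
- press: Finishing press, loose, 3.4 kg: two beech cheeks 380 mm long (y), 60 mm thick, 36 mm apart, tops 105 mm above the bench; two steel screws across it, 148 mm either side of the middle, 60 mm up, with wooden hand nuts out to 124 mm on the robot's side (-x), ends out to 95 mm on the other. Origin: on the bench under its middle; y along the cheeks to the left; turned up to 0.45 rad.
- folder: Bystander: white bone folder lying flat on the bench on the robot's side of the press, 165 mm long (its x), 21 mm wide, 5 mm thick. Origin: middle of its underside.
- jar: Bystander: white paste jar with a steel lid, 68 mm across, 85 mm tall, beside one end of the press. Origin: centre of its underside.
- weight: Bystander: dark steel weight with a knob, 72 mm across, 76 mm tall, 1.3 kg, beside the other end of the press. Origin: centre of its underside.
- bound_book: Bystander: closed grey cloth-bound book lying flat on the far side of the press, 145 x 205 x 30 mm (x, y, z). Origin: middle of its underside.

How it is judged:
By the outcome, as a careful person would: the job done as asked, in the order asked, and still so for the second after the job is handed in, with the robot touching nothing.
It also fails if it takes over 48 s, if anything falls off the work surface, if the arm or the gripper's body presses on something with over 40 N, if the wrist force passes 120 N, or if a joint passes its speed limit or range.

## Working session

There is one attempt and no reset: what is moved stays moved. The work goes in short steps, Python scripts to look and compute and a tool call to move; the robot and the scene stay as the last step left them, time stands still between calls to the robot, and variables do not carry over. Pictures are saved under pics/ and viewed, at most 10 in all, crops included, and the job is handed in when it is done.

Besides the shell and the picture viewer there is one more tool, called after "Request:" as name(argument=value, ...), one argument or row to a line, values as JSON. drive_tool: Moves the arm, as the interface text tells. Shifts and turns lie within -1 to 1; 1 stands for 0.2 m of shift or 0.5 rad of turn. Its arguments: {"type":"object","properties":{"steps":{"type":"array"}},"required":["steps"]}

```bash
mkdir -p pics
python3 - <<'E'
from rig import *
import cv2
for n in("top","side"):
    cv2.imwrite(f"pics/{n}0.png",snapshot(n)); print(n,get_calibration(n))
print(get_state())
print(get_calibration("wrist"))
E
```

```text
top {'mtx': array([[620.47151517,   0.        , 314.25617653],
       [  0.        , 620.47151517, 245.76452644],
       [  0.        ,   0.        ,   1.        ]]), 'R': array([[-0.02117344, -0.99976248,  0.00516373],
       [-0.9925454 ,  0.0204    , -0.12015602],
       [ 0.12002214, -0.00766936, -0.99274159]]), 't': array([0.05578601, 0.59870079, 1.51311223])}
side {'mtx': array([[486.95456842,   0.        , 316.62475263],
       [  0.        , 486.95456842, 236.01270735],
       [  0.        ,   0.        ,   1.        ]]), 'R': array([[-0.75781876, -0.65245006, -0.00443109],
       [-0.47297727,  0.55401449, -0.68509886],
       [ 0.44944769, -0.51708497, -0.72843662]]), 't': array([0.45997667, 0.31921956, 0.83744926])}
{'time': 0.1, 'joint_positions': array([-1.23903269e+00,  4.23764966e-01,  1.63059535e+00, -2.11091296e-05,
        1.08863145e+00, -1.90014529e-02]), 'joint_velocities': array([-0.00153045, -0.00155495, -0.00091602, -0.00075998, -0.00159561,
       -0.00082616]), 'joint_torque': array([-7.23755784e-04, -5.58426154e+01, -2.82445711e+01, -2.78625191e-05,
       
[... 183 characters left out ...]
 'force': array([-0.28745091, -0.01498205, -0.09878692]), 'wrist_torque': array([0.01384233, 0.0251908 , 0.02619693]), 'gripper_force': 0.0, 'finger_gap': 0.08544058793684474}
{'mtx': array([[419.17832802,   0.        , 318.54819742],
       [  0.        , 419.17832802, 238.13841463],
       [  0.        ,   0.        ,   1.        ]]), 'tool_from_camera': array([[-2.46696204e-04, -9.60297145e-01, -2.78979089e-01,
         7.02188417e-02],
       [ 9.99999969e-01, -2.28370480e-04, -9.81889967e-05,
        -1.65525102e-04],
       [ 3.05800248e-05, -2.78979105e-01,  9.60297172e-01,
        -1.42651403e-01],
       [ 0.00000000e+00,  0.00000000e+00,  0.00000000e+00,
         1.00000000e+00]])}
```

View pics/top0.png

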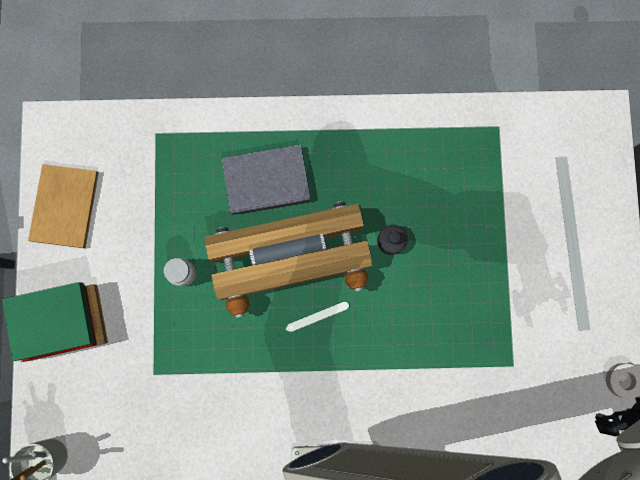

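View pics/side0.png

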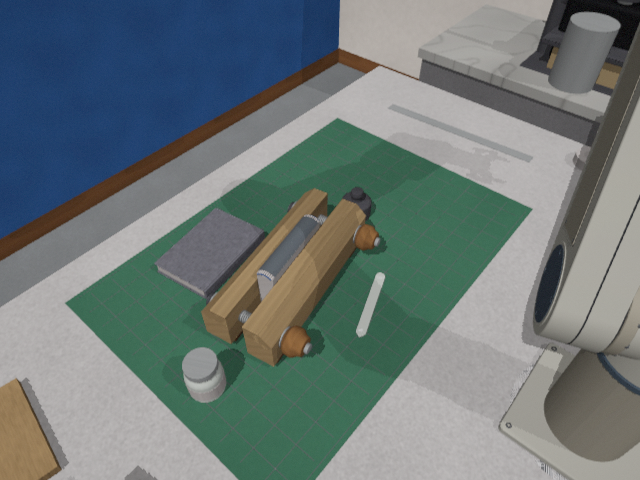

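The top view shows the press and the book, with the lining running from about (254,256) to (322,242). The jar is at the left end, the weight at the right. I'll enlarge the book in both views.

Run:
```python
import cv2,numpy as np
a=cv2.resize(cv2.imread("pics/top0.png")[220:275,235:345],None,fx=7,fy=7,interpolation=cv2.INTER_CUBIC)
b=cv2.resize(cv2.imread("pics/side0.png")[205:310,245:335],None,fx=5,fy=5,interpolation=cv2.INTER_CUBIC)
cv2.imwrite("pics/a.png",a);cv2.imwrite("pics/b.png",b)
```

```text
(no output)
```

View pics/a.png

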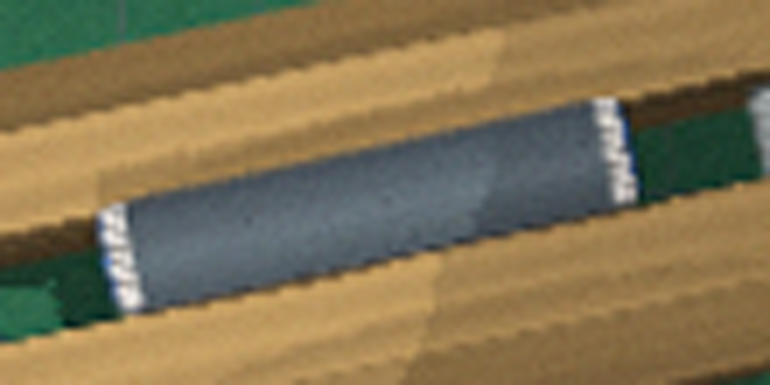

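View pics/b.png

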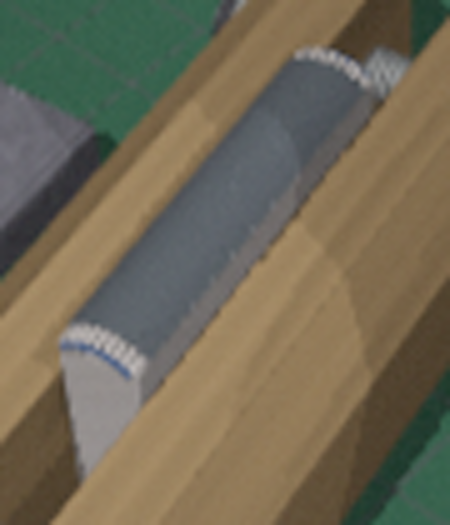

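Crop reading for the lining ends, crest midway across: left at crop (136,256), which is pixel (254.4,256.5); right at (603,153), which is pixel (321.1,241.8). In the side crop the spine's left end is near (110,325).

```bash
cat > h.py <<'E'
from rig import *
import numpy as np, cv2
def ray(n,u,v,z):
    c=get_calibration(n);K,R,t=c["mtx"],c["R"],c["t"]
    C=-R.T@t;d=R.T@np.linalg.inv(K)@[u,v,1];return C+d*(z-C[2])/d[2]
def proj(n,X):
    c=get_calibration(n);p=c["mtx"]@(c["R"]@X+c["t"]);return p[:2]/p[2]
E
python3 - <<'E'
from h import *
for z in(.125,.13,.135):
    L=ray("top",254.4,256.5,z);R=ray("top",321.1,241.8,z);d=L-R
    print(z,L,R,np.linalg.norm(d),np.arctan2(-d[0],d[1]),[(proj("side",p)-[245,205])*5 for p in(L,R)])
s=get_state()
E
```

```text
0.125 [0.56649137 0.18490021 0.125     ] [0.59803624 0.02766526 0.125     ] 0.16036804284088135 0.1979940622144648 [array([114.71697824, 338.14889212]), array([329.34436327,  72.47921241])]
0.13 [0.56596445 0.18445247 0.13      ] [0.59740045 0.02776016 0.13      ] 0.15981458349476188 0.19799406221446497 [array([115.53954 , 329.643553]), array([330.20097099,  64.64636566])]
0.135 [0.56543752 0.18400472 0.135     ] [0.59676466 0.02785506 0.135     ] 0.1592611241486424 0.19799406221446517 [array([116.36878317, 321.0691277 ]), array([331.06444075,  56.75077211])]
```

Request:
drive_tool(
  steps=[
    {"hand": 0,"slide": [0.44,0.97,0],"spin": -0.3},
    {"hand": 0,"slide": [0.44,0.97,0],"spin": -0.3},
    {"hand": 0,"slide": [0.44,0.97,0],"spin": -0.3},
    {"hand": 0,"slide": [0.44,0.97,0],"spin": -0.3},
    {"hand": 0,"slide": [0.44,0.97,0],"spin": -0.3},
  ],
)

```text
time: 0.6
position: [0.3033, -0.3886, 0.2308]
eef_rot: [-0.001, 0.995, 0.101, -0.0]
force: [0.3, -0.3, -0.5]
finger_gap: 0.0123
gripper_force: 0.0
```

Request:
drive_tool(
  steps=[
    {"hand": 0,"slide": [0.44,0.97,0],"spin": 0},
    {"hand": 0,"slide": [0.44,0.97,0],"spin": 0},
    {"hand": 0,"slide": [0.44,0.97,0],"spin": 0},
    {"hand": 0,"slide": [0.44,0.97,0],"spin": 0},
    {"hand": 0,"slide": [0.44,0.97,0],"spin": 0},
  ],
)

```text
time: 1.1
position: [0.3918, -0.1958, 0.2313]
eef_rot: [-0.0, 0.995, 0.102, 0.0]
force: [0.9, -0.1, 0.1]
finger_gap: -0.0
gripper_force: 0.0
```

Request:
drive_tool(
  steps=[
    {"hand": 0,"slide": [0.44,0.97,0],"spin": 0},
    {"hand": 0,"slide": [0.44,0.97,0],"spin": 0},
    {"hand": 0,"slide": [0.44,0.97,0],"spin": 0},
    {"hand": 0,"slide": [0.44,0.97,0],"spin": 0},
    {"hand": 0,"slide": [0.44,0.97,0],"spin": 0},
  ],
)

```text
time: 1.6
position: [0.4808, -0.0021, 0.2314]
eef_rot: [-0.0, 0.995, 0.102, 0.001]
force: [0.3, -0.0, -0.1]
finger_gap: 0.0001
gripper_force: 0.0
```

Request:
drive_tool(
  steps=[
    {"hand": 0,"slide": [0.42,0.95,-0.1],"spin": 0},
    {"hand": 0,"slide": [0.42,0.95,-0.1],"spin": 0},
    {"hand": 0,"slide": [0.42,0.95,-0.1],"spin": 0},
    {"hand": 0,"slide": [0.42,0.95,-0.1],"spin": 0},
    {"hand": 0,"slide": [0.42,0.95,-0.1],"spin": 0},
  ],
)

```text
time: 2.1
position: [0.5649, 0.1881, 0.2106]
eef_rot: [-0.0, 0.995, 0.102, 0.001]
force: [0.2, -0.9, 0.4]
finger_gap: -0.0
gripper_force: 0.0
```

```bash
cat >> h.py <<'E'
from scipy.spatial.transform import Rotation as Ro
def wrist(s):
    c=get_calibration("wrist");T=np.eye(4);T[:3,:3]=Ro.from_quat(s["eef_rot"],scalar_first=True).as_matrix();T[:3,3]=s["position"]
    return c["mtx"],T@c["tool_from_camera"]
def wproj(s,X):
    K,T=wrist(s);p=K@(T[:3,:3].T@(np.array(X)-T[:3,3]));return p[:2]/p[2]
def wray(s,u,v,z):
    K,T=wrist(s);d=T[:3,:3]@np.linalg.inv(K)@[u,v,1];return T[:3,3]+d*(z-T[2,3])/d[2]
E
python3 - <<'E'
from h import *
s=get_state();im=snapshot("wrist");cv2.imwrite("pics/w.png",im);np.save("s.npy",s)
print(s["position"],s["eef_rot"],wproj(s,[.5657,.1855,.13]),wproj(s,[.5977,.0267,.13]),wproj(s,s["position"]))
E
```

```text
[0.56493905 0.18814628 0.21057154] [-3.07315037e-04  9.94834780e-01  1.01505275e-01  5.87332890e-04] [323.7134995  247.15373518] [613.84990435 248.37386573] [318.81960772 312.07264481]
```

View pics/w.png

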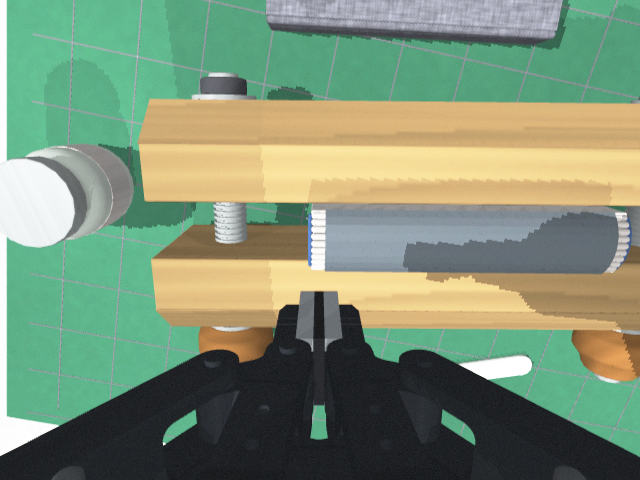

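The wrist view shows the lining's left end at column 326 and its right end at about column 612. The spine runs from about row 208 to row 271, and the near silhouette is at row 271–272. I'll compare these with the predicted shoulders.

Run:
```python
from h import *
s=np.load("s.npy",allow_pickle=True).item()
a=.2;ex=np.array([np.cos(a),np.sin(a),0]);ey=np.array([-np.sin(a),np.cos(a),0])
for z in(.125,.13,.135):
  m=np.array([.5817,.1061,z])
  for y in(.081,-.06):
    print(z,y,[wproj(s,m+y*ey+x*ex+[0,0,dz]).round(1) for x,dz in((-.018,-.0072),(0,0),(.018,-.0072),(.018,-.025))])
b=cv2.resize(cv2.imread("pics/w.png")[190:290,290:450],None,fx=5,fy=5,interpolation=cv2.INTER_CUBIC);cv2.imwrite("pics/w2.png",b)
```

```text
0.125 0.081 [array([323.3, 270. ]), array([323.6, 244.7]), array([323.7, 211. ]), array([323.3, 204.8])]
0.125 -0.06 [array([559. , 270.7]), array([571.1, 245.5]), array([569.2, 211.8]), array([552.6, 205.5])]
0.13 0.081 [array([323.4, 272.9]), array([323.7, 247.3]), array([323.8, 213. ]), array([323.4, 206.5])]
0.13 -0.06 [array([563.7, 273.7]), array([576.3, 248.1]), array([574.3, 213.7]), array([557. , 207.2])]
0.135 0.081 [array([323.5, 276. ]), array([323.8, 250. ]), array([323.9, 214.9]), array([323.5, 208.2])]
0.135 -0.06 [array([568.6, 276.8]), array([581.7, 250.8]), array([579.6, 215.8]), array([561.6, 208.9])]
```

View pics/w2.png

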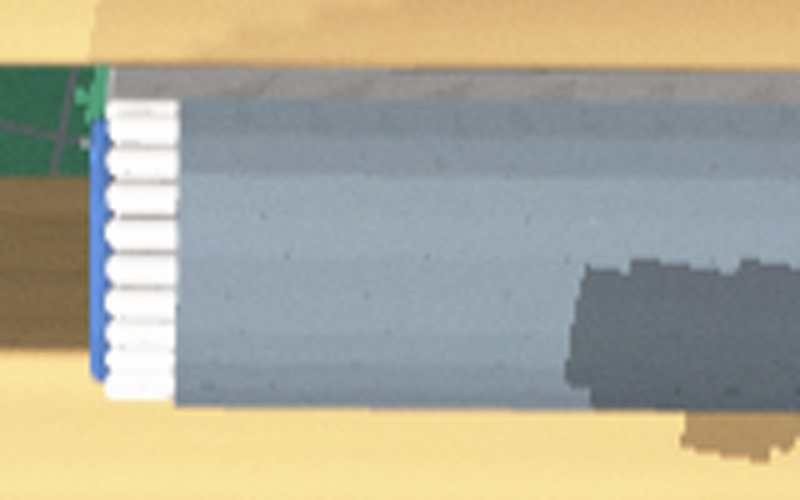

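The shoulders agree to about 1 mm: the crest is at about z 0.127 and my line holds. Descending.

Request:
drive_tool(
  steps=[
    {"hand": 0,"slide": [0.003,0,-0.15],"spin": 0},
    {"hand": 0,"slide": [0.003,0,-0.3],"spin": 0},
    {"hand": 0,"slide": [0.003,0,-0.36],"spin": 0},
    {"hand": 0,"slide": [0.003,0,-0.36],"spin": 0},
    {"hand": 0,"slide": [0.003,0,-0.36],"spin": 0},
  ],
)

```text
time: 2.65
position: [0.564, 0.1843, 0.1401]
eef_rot: [0.0, 0.995, 0.1, 0.0]
force: [0.1, -0.1, 0.9]
finger_gap: 0.0002
gripper_force: 0.0
```

Request:
drive_tool(
  steps=[
    {"hand": 0,"slide": [0,0,-0.005],"spin": 0},
    {"hand": 0,"slide": [0,0,-0.01],"spin": 0},
    {"hand": 0,"slide": [0,0,-0.015],"spin": 0},
    {"hand": 0,"slide": [0,0,-0.015],"spin": 0},
  ],
)

```text
time: 3.05
position: [0.5635, 0.1852, 0.1367]
eef_rot: [-0.0, 0.995, 0.1, 0.0]
force: [-0.6, -0.0, -0.2]
finger_gap: -0.0002
gripper_force: 0.0
```

Request:
drive_tool(
  steps=[
    {"hand": 0,"slide": [0.011,0.015,-0.005],"spin": 0},
    {"hand": 0,"slide": [0.011,0.015,-0.01],"spin": 0},
    {"hand": 0,"slide": [0.011,0.015,-0.01],"spin": 0},
    {"hand": 0,"slide": [0.011,0.015,-0.01],"spin": 0},
  ],
)

```text
time: 3.45
position: [0.5655, 0.1881, 0.1342]
eef_rot: [0.0, 0.995, 0.1, -0.0]
force: [-0.4, -1.0, -0.6]
finger_gap: 0.0001
gripper_force: 0.0
```

Run:
```python
from h import *
s=get_state();im=snapshot("wrist");print(s["position"],s["force"])
b=cv2.resize(im[190:370,230:470],None,fx=3,fy=3,interpolation=cv2.INTER_CUBIC);cv2.imwrite("pics/w3.png",b)
a=.2;ey=np.array([-np.sin(a),np.cos(a),0]);m=np.array([.5824,.105,.127])
print([((wproj(s,m+y*ey)-[230,190])*3).round() for y in(.081,.04)], (wproj(s,s["position"])-[230,190])*3)
```

```text
[0.56554344 0.18814554 0.13422107] [-0.35667948 -0.98676166 -0.57259115]
[array([296., 341.]), array([611., 342.])] [266.44739119 366.21697843]
```

View pics/w3.png

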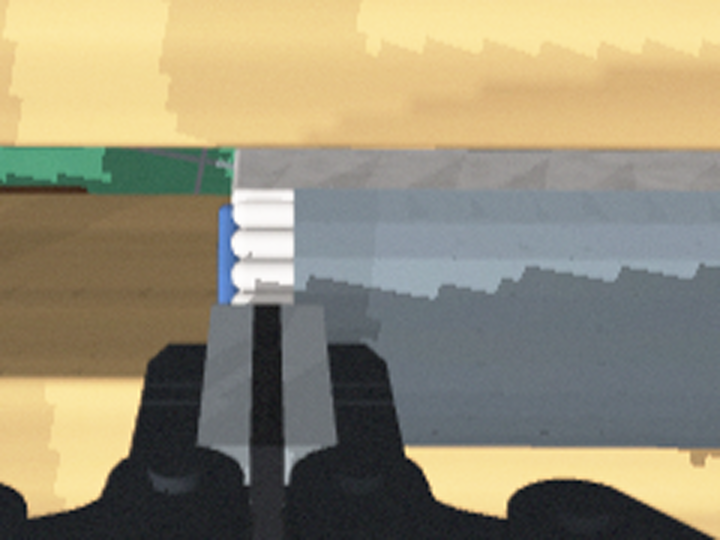

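The lining end is at crop column 293, against a prediction of 296. The fingertips (columns 212–325) straddle it, centred on the crest. I'll lower in small steps until contact.

Request:
drive_tool(
  steps=[
    {"hand": 0,"slide": [0,0,-0.005],"spin": 0},
    {"hand": 0,"slide": [0,0,-0.01],"spin": 0},
    {"hand": 0,"slide": [0,0,-0.01],"spin": 0},
  ],
)

```text
time: 3.8
position: [0.5655, 0.188, 0.1321]
eef_rot: [0.0, 0.995, 0.1, -0.0]
force: [0.8, -0.4, -0.2]
finger_gap: 0.0002
gripper_force: 0.0
```

Request:
drive_tool(
  steps=[
    {"hand": 0,"slide": [0,0,-0.005],"spin": 0},
    {"hand": 0,"slide": [0,0,-0.005],"spin": 0},
    {"hand": 0,"slide": [0,0,-0.005],"spin": 0},
  ],
)

```text
time: 4.1
position: [0.5656, 0.1881, 0.1313]
eef_rot: [0.0, 0.995, 0.1, -0.0]
force: [0.5, 0.5, 0.1]
finger_gap: -0.0
gripper_force: 0.0
```

Request:
drive_tool(
  steps=[
    {"hand": 0,"slide": [0,0,-0.005],"spin": 0},
    {"hand": 0,"slide": [0,0,-0.005],"spin": 0},
    {"hand": 0,"slide": [0,0,-0.005],"spin": 0},
  ],
)

```text
time: 4.4
position: [0.5657, 0.1881, 0.131]
eef_rot: [-0.0, 0.995, 0.1, 0.0]
force: [-1.9, -1.4, 5.1]
finger_gap: 0.0
gripper_force: 2.9
```

Contact at about 5 N. Now stroking.

Request:
drive_tool(
  steps=[
    {"hand": 0,"slide": [0.004,-0.0196,0],"spin": 0},
    {"hand": 0,"slide": [0.008,-0.0392,0],"spin": 0},
    {"hand": 0,"slide": [0.012,-0.0588,0],"spin": 0},
    {"hand": 0,"slide": [0.016,-0.0784,0],"spin": 0},
  ],
)

```text
time: 4.8
position: [0.5695, 0.173, 0.1311]
eef_rot: [-0.001, 0.995, 0.1, 0.001]
force: [-0.3, 3.3, 4.1]
finger_gap: 0.0002
gripper_force: 2.7
```

Request:
drive_tool(
  steps=[
    {"hand": 0,"slide": [0.004,-0.025,0],"spin": 0},
    {"hand": 0,"slide": [0.008,-0.05,0],"spin": 0},
    {"hand": 0,"slide": [0.013,-0.075,0],"spin": 0},
    {"hand": 0,"slide": [0.018,-0.1,0],"spin": 0},
    {"hand": 0,"slide": [0.023,-0.125,0],"spin": 0},
  ],
)

```text
time: 5.3
position: [0.5742, 0.1479, 0.1311]
eef_rot: [-0.001, 0.995, 0.1, 0.001]
force: [-1.7, 3.8, 6.5]
finger_gap: 0.0001
gripper_force: 2.8
```

Request:
drive_tool(
  steps=[
    {"hand": 0,"slide": [0.005,-0.025,0],"spin": 0},
    {"hand": 0,"slide": [0.01,-0.05,0],"spin": 0},
    {"hand": 0,"slide": [0.015,-0.075,0],"spin": 0},
    {"hand": 0,"slide": [0.02,-0.1,0],"spin": 0},
    {"hand": 0,"slide": [0.025,-0.125,0],"spin": 0},
  ],
)

```text
time: 5.8
position: [0.5791, 0.1229, 0.1311]
eef_rot: [-0.001, 0.995, 0.1, 0.001]
force: [-1.5, 3.4, 5.8]
finger_gap: -0.0003
gripper_force: 2.9
```

Request:
drive_tool(
  steps=[
    {"hand": 0,"slide": [0.005,-0.025,0],"spin": 0},
    {"hand": 0,"slide": [0.01,-0.05,0],"spin": 0},
    {"hand": 0,"slide": [0.015,-0.075,0],"spin": 0},
    {"hand": 0,"slide": [0.02,-0.1,0],"spin": 0},
    {"hand": 0,"slide": [0.025,-0.125,0],"spin": 0},
  ],
)

```text
time: 6.3
position: [0.5841, 0.0979, 0.1311]
eef_rot: [-0.001, 0.995, 0.1, 0.001]
force: [-0.5, 3.6, 7.0]
finger_gap: 0.0001
gripper_force: 3.0
```

Request:
drive_tool(
  steps=[
    {"hand": 0,"slide": [0.005,-0.025,0],"spin": 0},
    {"hand": 0,"slide": [0.01,-0.05,0],"spin": 0},
    {"hand": 0,"slide": [0.015,-0.075,0],"spin": 0},
    {"hand": 0,"slide": [0.02,-0.1,0],"spin": 0},
    {"hand": 0,"slide": [0.025,-0.125,0],"spin": 0},
  ],
)

```text
time: 6.8
position: [0.5891, 0.0729, 0.1311]
eef_rot: [-0.0, 0.995, 0.1, 0.001]
force: [-0.5, 4.3, 6.2]
finger_gap: -0.0003
gripper_force: 3.1
```

Request:
drive_tool(
  steps=[
    {"hand": 0,"slide": [0.005,-0.025,0],"spin": 0},
    {"hand": 0,"slide": [0.01,-0.05,0],"spin": 0},
    {"hand": 0,"slide": [0.015,-0.075,0],"spin": 0},
    {"hand": 0,"slide": [0.02,-0.1,0],"spin": 0},
    {"hand": 0,"slide": [0.025,-0.125,0],"spin": 0},
  ],
)

```text
time: 7.3
position: [0.594, 0.0479, 0.1311]
eef_rot: [-0.0, 0.995, 0.1, 0.001]
force: [-0.5, 5.0, 6.3]
finger_gap: -0.0002
gripper_force: 3.1
```

Request:
drive_tool(
  steps=[
    {"hand": 0,"slide": [0.005,-0.026,0],"spin": 0},
    {"hand": 0,"slide": [0.01,-0.052,0],"spin": 0},
    {"hand": 0,"slide": [0.015,-0.078,0],"spin": 0},
    {"hand": 0,"slide": [0.02,-0.104,0],"spin": 0},
    {"hand": 0,"slide": [0.026,-0.13,0],"spin": 0},
  ],
)

```text
time: 7.8
position: [0.5991, 0.0217, 0.131]
eef_rot: [-0.0, 0.995, 0.1, 0.001]
force: [0.1, 3.4, 3.1]
finger_gap: 0.0001
gripper_force: 2.1
```

Run:
```python
from h import *
im=snapshot("wrist")
b=cv2.resize(im[190:370,230:470],None,fx=3,fy=3,interpolation=cv2.INTER_CUBIC);cv2.imwrite("pics/w4.png",b)
```

```text
(no output)
```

View pics/w4.png

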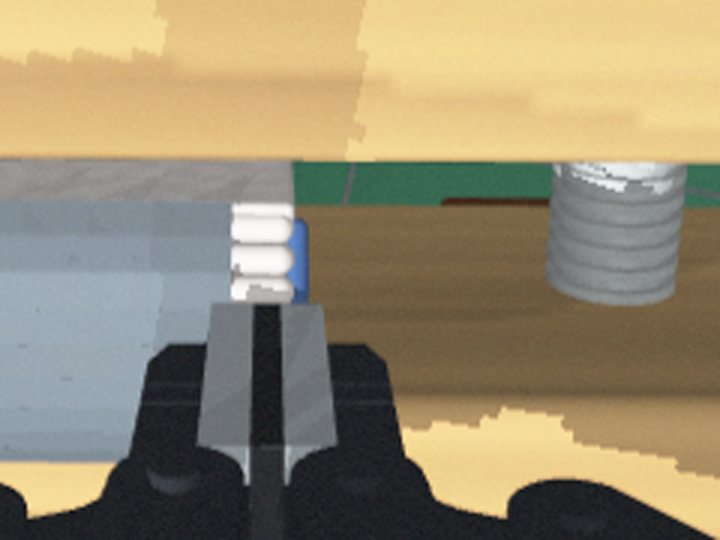

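The fingertip centre (column 267) is past the lining's right end (column 231), and the force showed contact all the way. Lifting off.

Request:
drive_tool(
  steps=[
    {"hand": 0,"slide": [0,0,0.03],"spin": 0},
    {"hand": 0,"slide": [0,0,0.15],"spin": 0},
    {"hand": 0,"slide": [0,0,0.35],"spin": 0},
    {"hand": 0,"slide": [0,0,0.5],"spin": 0},
    {"hand": 0,"slide": [0,0,0.5],"spin": 0},
  ],
)

```text
time: 8.35
position: [0.6011, 0.0214, 0.2351]
eef_rot: [0.001, 0.995, 0.1, 0.004]
force: [0.4, -0.3, -0.3]
finger_gap: 0.0004
gripper_force: 0.0
```

Request:
drive_tool(
  steps=[
    {"hand": 0,"slide": [-0.3,-0.8,0.2],"spin": 0},
    {"hand": 0,"slide": [-0.3,-0.8,0.2],"spin": 0},
    {"hand": 0,"slide": [-0.3,-0.8,0.2],"spin": 0},
    {"hand": 0,"slide": [-0.3,-0.8,0.2],"spin": 0},
    {"hand": 0,"slide": [-0.3,-0.8,0.2],"spin": 0},
  ],
)

```text
time: 8.85
position: [0.5374, -0.1413, 0.2706]
eef_rot: [0.0, 0.995, 0.098, -0.0]
force: [-0.2, 1.3, -0.1]
finger_gap: 0.0003
gripper_force: 0.0
```

Run:
```python
from h import *
b=cv2.imread("pics/side0.png");s=snapshot("side")
d=cv2.absdiff(s,b).max(2)[205:310,245:335];print("side diff px",(d>60).sum())
print(cv2.phaseCorrelate(np.float32(b[225:310,250:300,1]),np.float32(s[225:310,250:300,1])))
cv2.imwrite("pics/end.png",np.hstack([cv2.resize(x[205:310,245:335],None,fx=4,fy=4) for x in(b,s)]))
```

```text
side diff px 0
((-0.03414092552614889, -0.09606126926138359), 0.9552259544266595)
```

View pics/end.png

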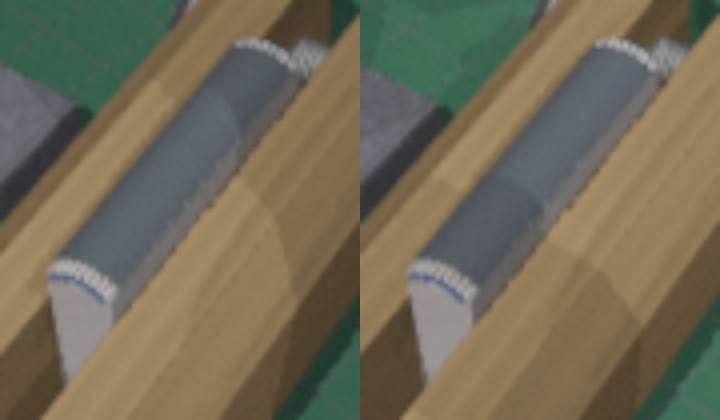

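The before and after views show the book and press unmoved; only the shadows changed.

```bash
python3 -c "
from rig import *
print(close_job())"
```

```text
the job is handed in; nothing more can be done
None
```

I rubbed the lining down in one stroke along the crest from its left end to its right end, reading about 3–7 N of downward contact at every check; the book and press show no movement in the before-and-after views, and the job is handed in at about 9 s.

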